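# Vent the warm culture dish and turn the warmer down to hold

## Task

The culture dish on the warmer has been drying: let the moist air out by raising one edge of its clear lid about 10 to 15 mm while the opposite edge stays down on the dish, hold it so for a second, and set the lid back flat and centred. Turn the warmer down by its black outer ring until the ring's white line points at the green mark, without turning the red inner knob (the over-temperature cut-out, set by the supervisor). Never take the lid off, leave the dish on its place on the plate, and do not disturb the timer, vial and tape that stand around.

Things in the scene. Friction and masses are not known exactly. Their poses are not given: they have to be found in the camera images.
- warmer: Fixed white dish warmer, 150 (x) x 230 (y) mm; origin on the bench under its centre. On its +y side a flat bright metal heated plate, 142 x 128 mm, centre y = +47.5 mm, top 46 mm above the bench. On its -y side a control housing whose grey top face rises 12 degrees towards +x. The concentric control's axis is normal to that face: (-0.208, 0, 0.978) in the warmer's frame.
- ring_center (a point): Point on the axis of the concentric control, 10 mm above the grey face, inside the ring; its axes are those of the warmer (not tilted), and it does not turn.
- temp_ring (a joint): Black ribbed outer ring, 56 mm diameter, its side 1.5 to 18 mm above the grey face; friction 0.06 N m, stays where left. Rad, 0 to 5.236, grows clockwise from above. At 0 its white line points to 7 o'clock (12 is the warmer's +x, 9 its +y). A tick every 30 degrees; the green mark and dot, at 10 o'clock, is 1.571 rad, the red ticks 4.71 and 5.24. It starts 0.78 to 1.48 rad above green.
- limit_knob (a joint): Red inner knob (over-temperature cut-out) on the same axis, 26 mm in diameter, standing above the ring from 19.5 to 36 mm above the grey face; turns very easily (0.012 N m). Value in rad, same sense and zero as the ring. It starts anywhere from 2.6 to 4.6 and must stay there.
- limit_pointer (a point): Outer end of the red knob's white line, 12 mm off the axis on its top; moves with the red knob.
- dish: Loose clear round culture dish, 56 mm outside diameter, 15 mm high, 60 g, a dark red gel inside; origin at the centre of its underside, z up; stands on the heated plate.
- lid: Loose clear round lid, 64 mm outside diameter, 9 mm high (roof 2 mm; skirt 7 mm deep, 2 mm thick, 60 mm inside), 30 g; origin at the centre of the skirt's lower edge, z up. Closed, its roof rests on the dish's rim, origin 8 mm above the dish's; the skirt has 2 mm of play round the dish.
- lid_top (a point): Centre of the lid's top face, 9 mm above the lid's origin; closed, it is 17 mm above the dish's origin.
- timer: Loose white kitchen-type timer, 68 x 68 x 20 mm, lying on the bench; origin under its centre.
- vial: Loose clear flip-top vial, 63 x 50 x 90 mm high, standing in front of the warmer; origin under its centre.
- tape: Loose roll of cream tape, 82 mm diameter, 18 mm high, lying flat; origin under its centre.

How it is judged:
On the way:
1. one edge of the lid raised (tilt 0.12 to 0.40 rad), the other edge still over the dish (lid's middle up less than 11 mm, within 10 mm of the dish's axis), dish upright, for 0.5 s (angle between lid's own z axis and vertical between 0.12 and 0.4 rad and z of lid_top in the frame of dish below 0.028 m and horizontal distance between lid_top and dish below 0.01 m and angle between dish's own z axis and vertical below 0.05 rad), for 0.5 s.
At the end, for the whole second after the job is handed in: Ring line on the green mark within 0.12 rad; lid seated level on the dish, within 3 mm of its axis and 1.5 mm of closed height; dish on the plate within 20 mm of its start; end of the red knob's line within 2 mm of its start; all at rest (value of joint temp_ring between 1.451 and 1.691 rad and z of lid_top in the frame of dish between 0.0155 and 0.0185 m and angle between lid's own z axis and vertical below 0.03 rad and horizontal distance between lid_top and dish below 0.003 m and z of dish in the frame of warmer between 0.044 and 0.048 m and distance of dish from where it was at the start of the episode below 0.02 m and distance of limit_pointer from where it was at the start of the episode below 0.002 m and linear speed of each of lid, dish below 0.01 m/s); the robot touches nothing.
It fails at once if the red inner knob is turned (end of its line moved more than 2 mm, about 10 degrees) (distance of limit_pointer from where it was at the start of the episode above 0.002 m).
It fails at once if the lid is taken off (its middle raised more than 20 mm over the closed height) (z of lid_top in the frame of dish above 0.037 m).
It fails at once if the dish is tipped or pushed more than 20 mm (angle between dish's own z axis and vertical above 0.15 rad or distance of dish from where it was at the start of the episode above 0.02 m).
It fails at once if the timer, the vial or the tape is moved more than 20 mm (distance of any of timer, vial, tape from where it was at the start of the episode above 0.02 m).
It also fails if it takes over 45 s, if anything falls off the work surface, if the arm or the gripper's body presses on something with over 40 N, if the wrist force passes 120 N, or if a joint passes its speed limit or range.

## Robot

A 7-joint arm with a two-finger parallel gripper is mounted at the origin on the work surface; the furniture and walls round the work are solid. World frame = base frame: x ahead of the robot, y to its left, z up, the work surface at z = 0. Lengths are in m, angles in rad, forces in N, time in s.
With the tool pointing down it reaches from about 0.4 to 0.85 m from the base axis. Payload 4.5 kg.
Tool frame: the origin (TCP) lies at the very end of the fingers, on their centre line; the grasp point (between the pads) lies 19 mm behind it; z points along the fingers, y is the line along which they close (so a half turn about z gives the same grasp; the last joint's range is limited). The gripper opens to 88 mm and grips with 3 to 60 N. Pads are 18 mm wide; open, the fingers measure 123 mm over their backs; the gripper's body (75 mm by 187 mm) begins 45 mm behind the grasp point.
Start: joints at [1.195, 0.689, -0.195, 1.565, 0.157, 0.902, -0.215], TCP at [0.249, -0.573, 0.204] pointing down, gripper open.
Joint ranges: [-3.01, 3.01], [-0.46, 2.08], [-1.47, 1.51], [0.13, 2.56], [-1, 4.14], [0.04, 2.09], [-2.66, 2.66]. Speed limits (rad/s): [2.57, 2.57, 3.14, 3.14, 3.14, 3.14, 3.14].

## Interface

Orientations are given as a unit quaternion [x, y, z, w].
In Python, from plant import r, optics gives the robot as it stands.
- The arm moves only by the tool servo_tool, never from a script. Its arguments are lists of equal length, an entry for each row: "translation": the shift along the tool's x, y, z in m, a list of three; "turn": the turn, a rotation vector about the tool's x, y, z in rad, a list of three. In form: {"translation": [[dx, dy, dz], ...], "turn": [[rx, ry, rz], ...]}. A call has 1 to 10 rows; each row shifts and turns the commanded pose from where the row before left it, along the tool's axes as they then stand; what a row does not reach is not made up. A row lasts 1/8 s, in which the tool goes at most 62.5 mm and 10.7 degrees, less where a joint would pass 70% of its speed; a pose out of reach is approached as far as the arm can. A call is refused whole if a number of a shift passes 0.0625 or a number of a turn 0.188, either way. A call with a gripper value outside its range is refused whole. "grip" is the opening, from 0 (shut) to 1 (fully open), set as the call begins (left out, the last holds). The fingers move at their own pace and stop on an object; "grip_force" is the grip in N (left out, the last holds). Time passes only in rows, so rows that do not move let the fingers close. It gives the time, the measured TCP pose, the force, the opening and the grip force at its end, in the units of the state.
- r.get_state(): the state, without advancing time (a new reading comes with each control period).
- optics.snapshot(name): name is "scene" or "top"; returns a dict with "img" (400x640x3 uint8, red, green, blue), "z_map" (400x640 float32, m along the optical axis (not along the pixel's ray), 0 where there is no reading), "mtx" (3x3 intrinsics, pixels), "k1" (the pictures are not rectified: a ray, as slopes to the right and down, at radius r is drawn at 1 + k1 r^2 times it, then the intrinsics apply), "R" (3x3) and "t" (3): a world point X has camera coordinates R X + t. Camera axes: x right, y down, z forward; pixel columns grow to the right and rows downward; lengths in m; the calibration is good to about 2 mm. A picture is of the moment at which its call begins.
- r.finish_job(): hands the job in; it is judged then, once.
The state is a dict: "clock": time; "q": joint angles; "qd": joint speeds; "joint_torque": joint torques, N m; "tool_pos": TCP position; "eef_rot": TCP orientation; "contact_force": force on the tool from outside, world axes, zero at the start; "moment": the same for the moment, N m; "opening": opening from 0.0 (shut) to 1.0 (fully open); "finger_force": force on a finger pad.
Only numpy, scipy, OpenCV 4.12 (cv2) and the standard library are available. Lean on these libraries where they do the work, as an engineer would, in place of code of your own. Each camera call takes 0.05 s, during which the arm holds its last target. There are 200 camera calls.

## Working session

There is one attempt and no reset: what is moved stays moved. The work goes in short steps, Python scripts to look and compute and a tool call to move; the robot and the scene stay as the last step left them, time stands still between calls to the robot, and variables do not carry over. Pictures are saved under pics/ and viewed, at most 10 in all, crops included, and the job is handed in when it is done.

Besides the shell and the picture viewer there is one more tool, called after "Request:" as name(argument=value, ...), one argument or row to a line, values as JSON. servo_tool: Moves the arm, as the interface text tells. Its arguments: {"type":"object","properties":{"translation":{"type":"array"},"turn":{"type":"array"},"grip":{"type":"number"},"grip_force":{"type":"number"}},"required":["translation","turn"]}

```bash
ls; mkdir -p pics
python3 - <<'E'
from plant import r, optics
import cv2, numpy as np
s=r.get_state(); print(s)
for n in("scene","top"):
    d=optics.snapshot(n); cv2.imwrite(f"pics/{n}0.png",d["img"][:,:,::-1]); np.savez(f"{n}0.npz",**d)
    print(n,d["mtx"],d["k1"],d["R"],d["t"],-d["R"].T@d["t"])
E
```

```text
pics
{'clock': 0.0, 'q': array([ 1.19479634,  0.6899521 , -0.19450513,  1.56636555,  0.15730532,
        0.9024983 , -0.21503298]), 'qd': array([ 0.00073158, -0.0015169 ,  0.00036547,  0.00171107,  0.00145776,
       -0.0021439 ,  0.0015403 ]), 'joint_torque': array([-7.04228501e-05, -5.27563834e+01, -1.26665331e+00, -1.53426540e+01,
       -5.25943364e-02,  6.71334434e-03,  1.88806312e-04]), 'tool_pos': array([ 0.24867845, -0.57262852,  0.20362404]), 'eef_rot': array([ 9.79065610e-01,  2.03542851e-01, -2.57732504e-04, -8.78779216e-04]), 'contact_force': array([-0.16811655, -0.24905079, -0.27898056]), 'moment': array([-0.03028968, -0.04827326, -0.00663653]), 'finger_force': 0.0, 'opening': 1.000670694960998}
scene [[486.62556614   0.         327.35368308]
 [  0.         486.62556614 192.64127247]
 [  0.           0.           1.        ]] 0.02865763529847573 [[ 0.46617375 -0.88465462 -0.0082608 ]
 [-0.44062179 -0.22407092 -0.86927824]
 [ 0.76716001  0.40887458 -0.49425409]] [-0.50981943  0.18352927  0.67355416] [-0.19819238 -0.68528971  0.48823338]
top [[385.29691024   0.         319.77488286]
 [  0.         385.29691024 200.92988415]
 [  0.           0.           1.        ]] 0.001488269277265442 [[-0.01382721 -0.99989757  0.0036951 ]
 [-0.9897385   0.01316092 -0.14228314]
 [ 0.14221993 -0.00562457 -0.9898191 ]] [-0.30933186  0.47137208  0.85871938] [ 0.34013088 -0.31067394  0.91818816]
```

View pics/scene0.png

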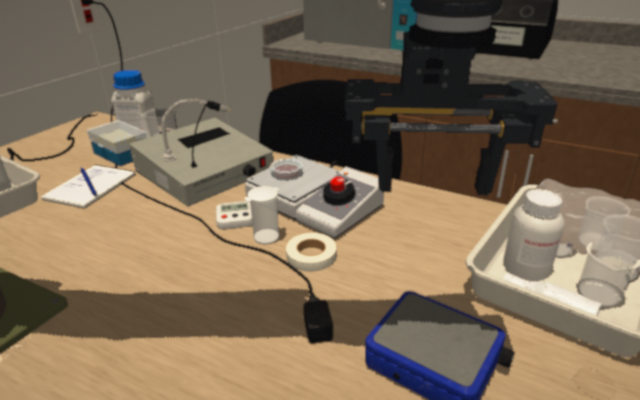

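View pics/top0.png

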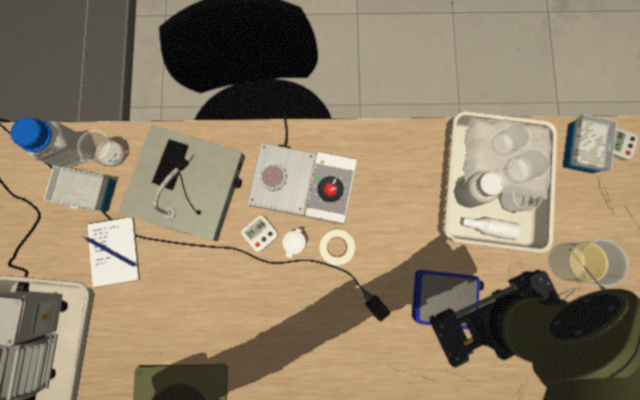

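Scene: the dish is at about (287,170) and the control at (340,188). Top: the dish is at about (272,177), the control at (330,189), the timer at (259,233), the vial at (293,242) and the tape at (337,247). Next I'll enlarge both regions.

```bash
cat > h.py <<'E'
import numpy as np, cv2
def load(n): return dict(np.load(n))
def ray(d,uv):
    K,k=d["mtx"],float(d["k1"]); p=cv2.undistortPoints(np.array([[uv]],float),K,np.array([k,0,0,0.]))[0,0]
    v=d["R"].T@np.array([p[0],p[1],1]); return -d["R"].T@d["t"], v
def onplane(d,uv,z):
    c,v=ray(d,uv); return c+v*(z-c[2])/v[2]
def proj(d,X):
    X=np.atleast_2d(X).astype(float); return cv2.projectPoints(X,cv2.Rodrigues(d["R"])[0],d["t"],d["mtx"],np.array([float(d["k1"]),0,0,0.]))[0][:,0]
def tri(d1,u1,d2,u2):
    c1,v1=ray(d1,u1);c2,v2=ray(d2,u2)
    a=np.linalg.lstsq(np.c_[v1,-v2],c2-c1,rcond=None)[0]; p,q=c1+a[0]*v1,c2+a[1]*v2
    return (p+q)/2,np.linalg.norm(p-q)
E
python3 - <<'E'
from h import *
t=load("top0.npz");s=load("scene0.npz")
a=cv2.resize(t["img"][135:270,235:370],None,fx=4.4,fy=4.4,interpolation=cv2.INTER_CUBIC)
b=cv2.resize(s["img"][145:245,235:395],None,fx=5,fy=5,interpolation=cv2.INTER_CUBIC)
cv2.imwrite("pics/a.png",a[:,:,::-1]);cv2.imwrite("pics/b.png",b[:,:,::-1])
for n,d in(("t",t),("s",s)):
    I=d["img"].astype(int); R,G,B=I[...,0],I[...,1],I[...,2]
    m=((R>130)&(G<70)&(B<80)).astype(np.uint8)
    c=cv2.connectedComponentsWithStats(m)
    print(n,[(c[2][i].tolist(),c[3][i].round(1).tolist()) for i in range(1,c[0]) if c[2][i][4]>15])
E
```

```text
t [([324, 184, 13, 12, 88], [329.2, 189.6])]
s [([330, 177, 14, 9, 72], [336.0, 181.9])]
```

View pics/a.png

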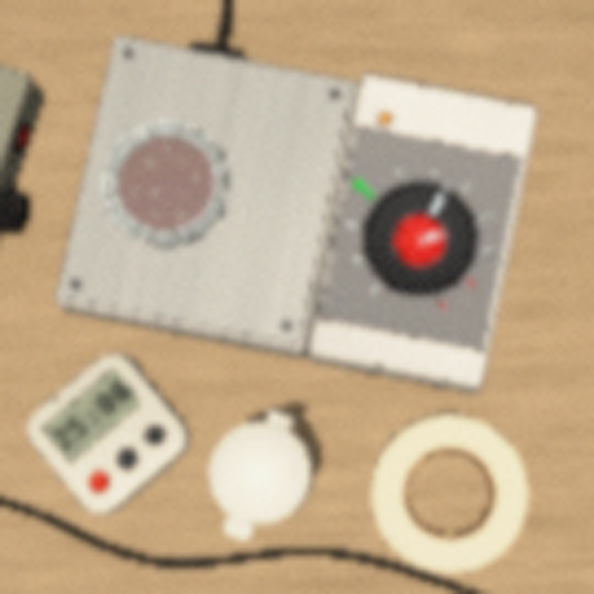

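View pics/b.png

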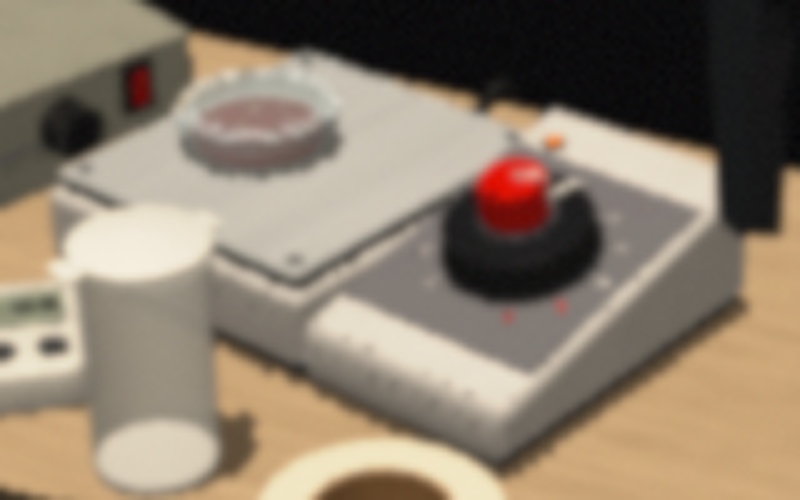

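Crop a (scale 4.4, origin 235,135) shows the plate screws at (128,53), (335,93), (75,284) and (287,326). The lid centre is at about (166,183), the ring centre at (420,238), the ring line at (436,203) and the green mark at (363,188). Crop b (scale 5, origin 235,145) shows screws at (312,57), (513,137), (84,170) and (294,260), and the lid at about (258,108).

Run:
```python
from h import *
np.set_printoptions(precision=4,suppress=True)
t=load("top0.npz");s=load("scene0.npz")
A=lambda p:np.array(p)/4.4+[235,135]-.4
B=lambda p:np.array(p)/5+[235,145]-.4
ta=[(128,53),(335,93),(75,284),(287,326)]; sb=[(312,57),(513,137),(84,170),(294,260)]
P=[]
for a,b in zip(ta,sb):
    X,e=tri(t,A(a),s,B(b)); p=onplane(t,A(a),.046); q=onplane(s,B(b),.046); P.append((p+q)/2); print("screw",X,e,p,q)
P=np.array(P); print("sizes",np.linalg.norm(P[0]-P[1]),np.linalg.norm(P[0]-P[2]),P.mean(0))
x=(P[0]-P[2])+(P[1]-P[3]); y=(P[0]-P[1])+(P[2]-P[3])
yaw=(np.arctan2(x[1],x[0])+np.arctan2(-y[0],y[1]))/2; print("yaw",yaw,np.arctan2(x[1],x[0]),np.arctan2(-y[0],y[1]))
ex=np.array([np.cos(yaw),np.sin(yaw),0]);ey=np.array([-ex[1],ex[0],0])
W=P.mean(0)-.0475*ey; W[2]=0; print("warmer",W)
Rw=np.c_[ex,ey,[0,0,1]]; n=Rw@[-.208,0,.978]
# black ring ellipse
for nme,d,(u,v) in(("t",t,(330,189)),("s",s,(339,191))):
    I=d["img"].astype(int); m=(I.max(2)<85).astype(np.uint8)
    M=np.zeros_like(m); M[v-17:v+17,u-18:u+18]=m[v-17:v+17,u-18:u+18]
    k,l,st,ce=cv2.connectedComponentsWithStats(M); i=1+st[1:,4].argmax()
    c=np.argwhere(l==i)[:,::-1].astype(np.int32); h=cv2.convexHull(c); e=cv2.fitEllipse(h); print(nme,"ring",st[i],e)
    d["rc"]=e[0]
X,e=tri(t,t["rc"],s,s["rc"]); print("ring tri",X,e,"in warmer",Rw.T@(X-W))
X,e=tri(t,(329.2,189.6),s,(336,181.9)); print("red tri",X,e,"in warmer",Rw.T@(X-W))
X,e=tri(t,A((166,183)),s,B((258,108))); print("lid tri",X,e,"w",Rw.T@(X-W)); print("lid@.063",onplane(t,A((166,183)),.063),onplane(s,B((258,108)),.063))
for nme,d in(("t",t),):
  for p in((166,183),(250,240),(400,150),(410,320),(395,195),(450,270)):
    u=A(p).round().astype(int); z=float(d["z_map"][u[1],u[0]]);c,v=ray(d,u); X=c+v*z; print(p,z,X,Rw.T@(X-W))
```

```text
screw [ 0.5959 -0.1881  0.0467] 0.0034667923127639647 [ 0.5951 -0.1866  0.046 ] [ 0.5982 -0.1887  0.046 ]
screw [ 0.5726 -0.2965  0.0445] 0.001109485236143657 [ 0.5719 -0.2961  0.046 ] [ 0.5705 -0.2982  0.046 ]
screw [ 0.4722 -0.1601  0.0445] 0.0010736473387648994 [ 0.4716 -0.1599  0.046 ] [ 0.4702 -0.1623  0.046 ]
screw [ 0.4485 -0.2702  0.0451] 0.0007445780407268999 [ 0.4482 -0.2699  0.046 ] [ 0.4474 -0.2713  0.046 ]
sizes 0.11240536522442461 0.1284968493424093 [ 0.5216 -0.2291  0.046 ]
yaw -0.21406329571463317 -0.20998086982460637 -0.21814572160465995
warmer [ 0.5115 -0.2755  0.    ]
t ring [318 177  25  25 327] ((330.0575256347656, 188.95013427734375), (24.610126495361328, 25.28616714477539), 117.72834014892578)
s ring [323 183  33  23 520] ((338.1492004394531, 192.2605438232422), (25.92241668701172, 34.12471008300781), 84.91637420654297)
ring tri [ 0.4923 -0.3396  0.0499] 0.0001039666516345166 in warmer [-0.0052 -0.0666  0.0499]
red tri [ 0.487  -0.3373  0.0733] 0.0010971131010170346 in warmer [-0.0109 -0.0655  0.0733]
lid tri [ 0.522  -0.2093  0.0603] 0.0015518108383086218 w [-0.0039  0.0669  0.0603]
lid@.063 [ 0.521 -0.209  0.063] [ 0.5179 -0.2129  0.063 ]
(166, 183) 0.8721532225608826 [ 0.5215 -0.2082  0.0625] [-0.0046  0.0679  0.0625]
(250, 240) 0.885407030582428 [ 0.4941 -0.2499  0.0455] [-0.0225  0.0214  0.0455]
(400, 150) 0.8836570382118225 [ 0.5381 -0.3309  0.054 ] [ 0.0377 -0.0484  0.054 ]
(410, 320) 0.8894086480140686 [ 0.4525 -0.3345  0.0359] [-0.0452 -0.0701  0.0359]
(395, 195) 0.8709642291069031 [ 0.5129 -0.3258  0.0632] [ 0.012  -0.0488  0.0632]
(450, 270) 0.8716974258422852 [ 0.4746 -0.3547  0.0571] [-0.0193 -0.0852  0.0571]
```

```bash
cat >> h.py <<'E'
from scipy.spatial.transform import Rotation as Ro
yaw=-0.214; W=np.array([.5115,-.2755,0.])
Rw=Ro.from_euler('z',yaw).as_matrix()
n=Rw@[-.208,0,.978]
def wp(p): return W+Rw@np.array(p)
def toolR(z,ydir):
    z=np.array(z)/np.linalg.norm(z); y=ydir-z*np.dot(ydir,z); y/=np.linalg.norm(y)
    return np.c_[np.cross(y,z),y,z]
def plan(st,pos,R):
    R0=Ro.from_quat(st["eef_rot"]).as_matrix()
    rv=Ro.from_matrix(R0.T@R).as_rotvec(); dp=np.array(pos)-st["tool_pos"]
    print("turn",rv.round(4),"then shift",(R.T@dp).round(4),"| shift in current axes",(R0.T@dp).round(4))
E
python3 - <<'E'
from h import *
from plant import r
np.set_printoptions(precision=4,suppress=True)
t=load("top0.npz");s=load("scene0.npz")
A=lambda p:np.array(p)/4.4+[235,135]-.4
B=lambda p:np.array(p)/5+[235,145]-.4
def face(d,uv,h,x0=-.0042,y0=-.066):
    P0=wp([x0,y0,.046+.2126*x0])+n*h; c,v=ray(d,uv); X=c+v*np.dot(P0-c,n)/np.dot(v,n)
    w=Rw.T@(X-P0); w=[w[0]/.978,w[1]]; cw=np.degrees(np.arctan2(-w[1],w[0]))
    print(np.array(w),"cw from 12",cw,"value",np.radians((cw+150)%360))
print("line top");face(t,A((436,203)),.018)
print("line scene");face(s,B((567,190)),.018)
print("green top");face(t,A((363,188)),0)
print("ringcentre top at h18");face(t,(330.06,188.95),.018)
X=onplane(t,A((260,470)),.09);print("vial",X,Rw.T@(X-W))
X=onplane(t,A((450,493)),.018);print("tape",Rw.T@(X-W))
st=r.get_state()
plan(st,[.520,-.2105,.2],toolR([0,0,-1],Rw[:,0]))
E
```

```text
line top
[ 0.0202 -0.0051] cw from 12 14.10349075094822 value 2.8641462276201084
line scene
[ 0.0192 -0.0108] cw from 12 29.308683932017026 value 3.1295269120315496
green top
[0.0202 0.0338] cw from 12 -59.18828947236892 value 1.5849633480751593
ringcentre top at h18
[ 0.0004 -0.0007] cw from 12 57.74246679580029 value 3.6257900418017095
vial [ 0.3724 -0.2584  0.09  ] [-0.1396 -0.0128  0.09  ]
tape [-0.1297 -0.1085  0.018 ]
turn [-0.0016 -0.0006 -0.9469] then shift [0.4116 0.1882 0.0037] | shift in current axes [ 0.3932 -0.2241  0.004 ]
```

Request:
servo_tool(
  translation=[
    [0.0393,-0.0224,0],
    [0.0393,-0.0224,0],
    [0.0393,-0.0224,0],
    [0.0393,-0.0224,0],
    [0.0393,-0.0224,0],
    [0.0393,-0.0224,0],
    [0.0393,-0.0224,0],
    [0.0393,-0.0224,0],
    [0.0393,-0.0224,0],
    [0.0393,-0.0224,0],
  ],
  turn=[
    [0,0,0],
    [0,0,0],
    [0,0,0],
    [0,0,0],
    [0,0,0],
    [0,0,0],
    [0,0,0],
    [0,0,0],
    [0,0,0],
    [0,0,0],
  ],
)

```text
clock: 1.35
tool_pos: [0.5207, -0.2099, 0.2041]
eef_rot: [0.979, 0.203, -0.0, -0.0]
contact_force: [0.1, -0.2, -0.3]
opening: 1.0
finger_force: 0.0
```

Request:
servo_tool(
  translation=[
    [0,0,0.01],
    [0,0,0.01],
    [0,0,0.01],
    [0,0,0.01],
    [0,0,0.01],
    [0,0,0.01],
    [0,0,0],
    [0,0,0],
  ],
  turn=[
    [0,0,-0.158],
    [0,0,-0.158],
    [0,0,-0.158],
    [0,0,-0.158],
    [0,0,-0.158],
    [0,0,-0.157],
    [0,0,0],
    [0,0,0],
  ],
)

```text
clock: 2.35
tool_pos: [0.5204, -0.2113, 0.1446]
eef_rot: [0.779, 0.627, 0.0, 0.0]
contact_force: [-0.5, 0.6, -0.2]
opening: 1.002
finger_force: 0.0
```

Run:
```python
from h import *
from plant import r,optics
np.set_printoptions(precision=4,suppress=True)
st=r.get_state(); print(st)
for m in("scene","top"):
    d=optics.snapshot(m); np.savez(m+"1.npz",**d)
    u=proj(d,st["tool_pos"])[0]; print(m,"tcp px",u)
    if m=="top": o=(215,115);k=4.4;c=d["img"][115:250,215:370]
    else: o=(215,75);k=4.4;c=d["img"][75:210,215:375]
    c=cv2.resize(c,None,fx=k,fy=k,interpolation=cv2.INTER_CUBIC); cv2.imwrite(f"pics/{m}1.png",c[:,:,::-1]); print((u-o+.4)*k)
plan(st,[.520,-.2105,.05],toolR([0,0,-1],Rw[:,0]))
```

```text
{'clock': 2.35, 'q': array([ 0.537 ,  0.7068, -0.3943,  1.8135,  0.3977,  0.7   , -0.2969]), 'qd': array([-0.0041, -0.006 ,  0.0007, -0.0018,  0.0057, -0.0016,  0.0069]), 'joint_torque': array([  0.1714, -48.6879,  -3.6541, -11.6308,  -0.0366,   0.0076,
         0.0009]), 'tool_pos': array([ 0.5204, -0.2113,  0.1446]), 'eef_rot': array([0.7794, 0.6265, 0.0001, 0.0001]), 'contact_force': array([-0.5258,  0.5825, -0.223 ]), 'moment': array([-0.0276, -0.0518, -0.0422]), 'finger_force': 0.0, 'opening': 1.0024110844926233}
scene tcp px [283.9498 126.5851]
[305.1392 228.7344]
top tcp px [268.7371 168.2881]
[238.2034 236.2277]
turn [ 0.0002  0.     -0.0027] then shift [ 0.0007 -0.0005  0.0946] | shift in current axes [ 0.0007 -0.0005  0.0946]
```

View pics/scene1.png

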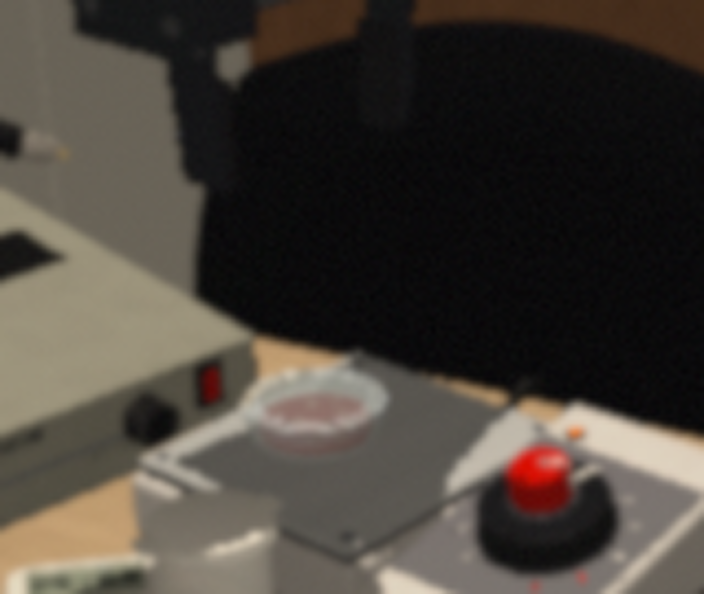

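Finger ends seem to show at (212,185) and (387,122), above the predicted TCP at (305,229), and the black background may be hiding the tips. I'll check this against the depth map and the first picture.

Run:
```python
from h import *
np.set_printoptions(precision=4,suppress=True)
s0=load("scene0.npz");print("start tcp px",proj(s0,[.2487,-.5726,.2036]))
for f in("scene1.npz","scene0.npz","top1.npz"):
    d=load(f); Z=d["z_map"]; v,u=np.mgrid[:400,:640]
    p=cv2.undistortPoints(np.stack([u,v],-1).reshape(-1,1,2).astype(float),d["mtx"],np.array([float(d["k1"]),0,0,0.]))[:,0]
    X=(np.c_[p,np.ones(len(p))]*Z.reshape(-1,1)-d["t"])@d["R"]
    tcp=np.array([.5204,-.2113,.1446]) if "1" in f else np.array([.2487,-.5726,.2036])
    yt=Rw[:,0] if "1" in f else np.array([.399,-.917,0])
    q=X-tcp; a=q@yt; b=q@np.cross([0,0,1],yt)
    m=(Z.ravel()>0)&(abs(a)<.08)&(abs(b)<.03)&(q[:,2]>-.05)&(q[:,2]<.06)
    for sg in(1,-1):
        k=m&(a*sg>.02); 
        if k.sum()>5: print(f,sg,k.sum(),"zmin",np.percentile(q[k,2],[0,2,10]),"a",np.percentile(a[k],[5,50,95]),"b",np.percentile(b[k],[5,50,95]))
```

```text
start tcp px [[429.4727 215.8867]]
scene1.npz 1 176 zmin [0.0328 0.0342 0.0366] a [0.0435 0.0462 0.057 ] b [-0.0113 -0.007   0.0081]
scene1.npz -1 176 zmin [0.0333 0.0342 0.0377] a [-0.0595 -0.0567 -0.0451] b [-0.0114 -0.0078  0.008 ]
scene0.npz 1 448 zmin [0.0331 0.0342 0.0363] a [0.0439 0.0488 0.0572] b [-0.0107 -0.0086  0.0061]
scene0.npz -1 307 zmin [0.0335 0.0343 0.037 ] a [-0.0576 -0.0509 -0.0448] b [-0.0107 -0.009  -0.0074]
```

The visible finger shells end 33 mm above the stated TCP, and laterally the calibration agrees within 1 mm. I'll descend around the lid as the text states. The closing width will then show whether the stated TCP is right.

Request:
servo_tool(
  translation=[
    [0.0007,-0.0005,0.01],
    [0,0,0.01],
    [0,0,0.01],
    [0,0,0.01],
    [0,0,0.01],
    [0,0,0.01],
    [0,0,0.01],
    [0,0,0.01],
    [0,0,0.008],
    [0,0,0.006],
  ],
  turn=[
    [0,0,0],
    [0,0,0],
    [0,0,0],
    [0,0,0],
    [0,0,0],
    [0,0,0],
    [0,0,0],
    [0,0,0],
    [0,0,0],
    [0,0,0],
  ],
)

```text
clock: 3.7
tool_pos: [0.5199, -0.2104, 0.0499]
eef_rot: [0.779, 0.628, -0.0, -0.0]
contact_force: [0.5, -0.5, -0.3]
opening: 1.0
finger_force: 0.0
```

Request:
servo_tool(
  translation=[
    [0,0,0],
    [0,0,0],
    [0,0,0],
    [0,0,0],
    [0,0,0],
    [0,0,0],
  ],
  turn=[
    [0,0,0],
    [0,0,0],
    [0,0,0],
    [0,0,0],
    [0,0,0],
    [0,0,0],
  ],
  grip=0.7,
  grip_force=6,
)

```text
clock: 4.45
tool_pos: [0.5199, -0.2105, 0.0505]
eef_rot: [0.779, 0.628, 0.0, 0.0]
contact_force: [-0.3, -0.8, -0.4]
opening: 0.699
finger_force: 0.0
```

Run:
```python
from h import *
from plant import r,optics
st=r.get_state(); print(st["tool_pos"],st["contact_force"],st["opening"]*88,st["finger_force"])
d=optics.snapshot("scene"); np.savez("scene2.npz",**d)
c=cv2.resize(d["img"][115:215,235:395],None,fx=5,fy=5,interpolation=cv2.INTER_CUBIC); cv2.imwrite("pics/scene2.png",cv2.convertScaleAbs(c[:,:,::-1],alpha=1.6,beta=10))
```

```text
[ 0.51994312 -0.21048418  0.05047973] [-0.26343673 -0.78013285 -0.44748573] 61.553005048160564 0.0
```

View pics/scene2.png

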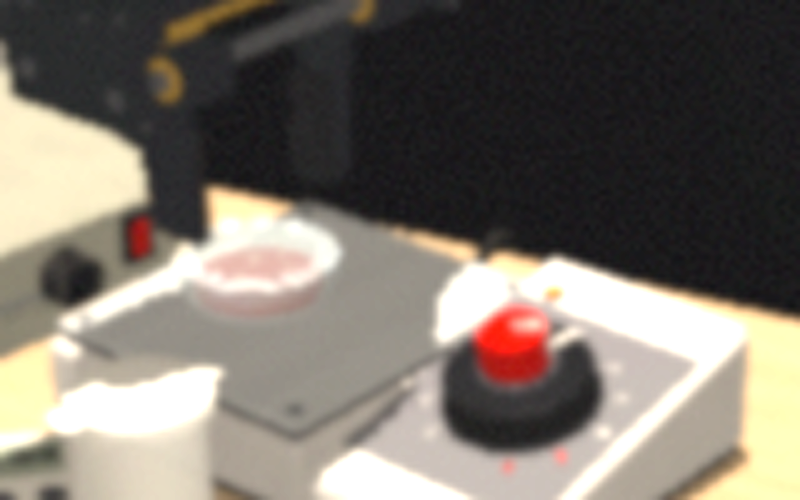

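The view shows both fingertips well above the lid (ends at about (180,235) and (325,180)), and closing to 61.6 mm met nothing. So the true finger ends are 33 mm short of the reported TCP. I'll open and go down by that much.

Request:
servo_tool(
  translation=[
    [0,0,0],
    [0,0,0],
    [0,0,0],
    [0,0,0],
    [0,0,0.008],
    [0,0,0.008],
    [0,0,0.008],
    [0,0,0.008],
    [0,0,0],
    [0,0,0],
  ],
  turn=[
    [0,0,0],
    [0,0,0],
    [0,0,0],
    [0,0,0],
    [0,0,0],
    [0,0,0],
    [0,0,0],
    [0,0,0],
    [0,0,0],
    [0,0,0],
  ],
  grip=0.95,
)

```text
clock: 5.75
tool_pos: [0.52, -0.2104, 0.0185]
eef_rot: [0.779, 0.628, 0.0, 0.0]
contact_force: [-0.0, 0.2, -0.4]
opening: 0.947
finger_force: 0.0
```

Request:
servo_tool(
  translation=[
    [0,0,0],
    [0,0,0],
    [0,0,0],
    [0,0,0],
    [0,0,0],
    [0,0,0],
  ],
  turn=[
    [0,0,0],
    [0,0,0],
    [0,0,0],
    [0,0,0],
    [0,0,0],
    [0,0,0],
  ],
  grip=0.7,
  grip_force=6,
)

```text
clock: 6.5
tool_pos: [0.5202, -0.2105, 0.0186]
eef_rot: [0.779, 0.628, 0.0, 0.0]
contact_force: [0.7, -0.1, 2.8]
opening: 0.726
finger_force: 6.0
```

The opening of 63.9 mm matches the lid diameter, so it is held. I'll tilt it a little about the near rim, with the frame 33 mm beyond the finger ends, and check before going on.

Request:
servo_tool(
  translation=[
    [0,0.0013,-0.0008],
    [0,0.0013,-0.0009],
    [0,0,0],
  ],
  turn=[
    [-0.03,0,0],
    [-0.03,0,0],
    [0,0,0],
  ],
)

```text
clock: 6.88
tool_pos: [0.5218, -0.2108, 0.0202]
eef_rot: [0.778, 0.627, 0.018, 0.023]
contact_force: [0.5, 0.5, 1.7]
opening: 0.733
finger_force: 6.0
```

```bash
cat > fing.py <<'E'
from h import *
from plant import r,optics
import sys
np.set_printoptions(precision=4,suppress=True)
def fing(d,st,tag):
    Z=d["z_map"]; v,u=np.mgrid[:400,:640]
    p=cv2.undistortPoints(np.stack([u,v],-1).reshape(-1,1,2).astype(float),d["mtx"],np.array([float(d["k1"]),0,0,0.]))[:,0]
    X=(np.c_[p,np.ones(len(p))]*Z.reshape(-1,1)-d["t"])@d["R"]
    R=Ro.from_quat(st["eef_rot"]).as_matrix(); q=(X-st["tool_pos"])@R
    I=d["img"].reshape(-1,3).max(1)
    m=(Z.ravel()>0)&(abs(q[:,1])<.07)&(abs(q[:,0])<.02)&(q[:,2]>-.065)&(q[:,2]<-.02)&(I<70)
    for lo,hi in((-.065,-.05),(-.05,-.04),(-.04,-.02)):
      for sg in(1,-1):
        k=m&(q[:,1]*sg>.02)&(q[:,2]>lo)&(q[:,2]<hi)
        if k.sum()>5: print(tag,lo,sg,k.sum(),"y",np.percentile(q[k,1],[5,50,95]),"zmax",q[k,2].max())
if __name__=="__main__":
    st=r.get_state(); print(st["tool_pos"],Ro.from_quat(st["eef_rot"]).apply([0,0,1]),st["contact_force"],st["opening"]*88,st["finger_force"],st["clock"],st["q"][6])
    d=optics.snapshot("scene"); np.savez("last.npz",**d); fing(d,st,"now")
E
python3 fing.py
python3 - <<'E'
from fing import *
fing(load("scene1.npz"),dict(tool_pos=np.array([.5204,-.2113,.1446]),eef_rot=[0.7794,0.6265,0,0]),"old")
E
```

```text
[ 0.5218 -0.2108  0.0202] [ 0.0575 -0.0128 -0.9983] [0.4776 0.5185 1.7437] 64.47266422517326 6.000105198472738 6.875 -0.4346848952317032
now -0.065 1 84 y [0.0329 0.0348 0.0477] zmax -0.05028340773440907
now -0.065 -1 74 y [-0.0483 -0.0465 -0.0364] zmax -0.050019474564304056
now -0.05 1 38 y [0.0314 0.037  0.0457] zmax -0.040935860521525494
now -0.05 -1 49 y [-0.0475 -0.0449 -0.0352] zmax -0.04023536930826497
now -0.04 1 12 y [0.0378 0.0407 0.046 ] zmax -0.033713738073118366
now -0.04 -1 23 y [-0.0456 -0.0353 -0.0323] zmax -0.02650896286448603
old -0.065 1 102 y [0.044  0.0468 0.0576] zmax -0.050052548542462966
old -0.065 -1 111 y [-0.0598 -0.058  -0.0465] zmax -0.05004165869244995
old -0.05 1 69 y [0.043  0.0457 0.057 ] zmax -0.04000619466455144
old -0.05 -1 66 y [-0.0591 -0.057  -0.0454] zmax -0.040113537863654236
old -0.04 1 38 y [0.0428 0.0458 0.0539] zmax -0.032848682526116085
old -0.04 -1 34 y [-0.0573 -0.0545 -0.0438] zmax -0.033320403924989056
```

The finger offsets relative to the tool frame are unchanged, so the 33 mm offset lies along the tool axis. I'll continue the tilt to 0.21 rad, then hold.

Request:
servo_tool(
  translation=[
    [0,0.0013,-0.0008],
    [0,0.0013,-0.0009],
    [0,0.0013,-0.0008],
    [0,0.0013,-0.0008],
    [0,0.0012,-0.0009],
    [0,0,0],
    [0,0,0],
    [0,0,0],
  ],
  turn=[
    [-0.03,0,0],
    [-0.03,0,0],
    [-0.03,0,0],
    [-0.03,0,0],
    [-0.03,0,0],
    [0,0,0],
    [0,0,0],
    [0,0,0],
  ],
)

```text
clock: 7.92
tool_pos: [0.5284, -0.2137, 0.0254]
eef_rot: [0.775, 0.624, 0.059, 0.075]
contact_force: [0.2, 0.5, -0.8]
opening: 0.73
finger_force: 6.0
```

```bash
python3 fing.py
python3 - <<'E'
from h import *
d=load("last.npz")
c=cv2.resize(d["img"][135:210,240:340],None,fx=7,fy=7,interpolation=cv2.INTER_CUBIC); cv2.imwrite("pics/tilt.png",cv2.convertScaleAbs(c[:,:,::-1],alpha=1.4,beta=5))
E
```

```text
[ 0.5284 -0.2137  0.0254] [ 0.1847 -0.0426 -0.9819] [ 0.2175  0.4889 -0.781 ] 64.23084228079786 6.000005565583706 7.925 -0.7757465535066052
now -0.065 1 79 y [0.0311 0.0345 0.0455] zmax -0.05000941932856116
now -0.065 -1 71 y [-0.0483 -0.0465 -0.0355] zmax -0.050134575369718604
now -0.05 1 37 y [0.0314 0.0352 0.0446] zmax -0.04016507406570388
now -0.05 -1 45 y [-0.047  -0.0452 -0.0353] zmax -0.04023117202617001
now -0.04 1 10 y [0.0359 0.0407 0.0443] zmax -0.03386912720587277
now -0.04 -1 18 y [-0.0456 -0.0378 -0.034 ] zmax -0.02668321274566456
```

View pics/tilt.png

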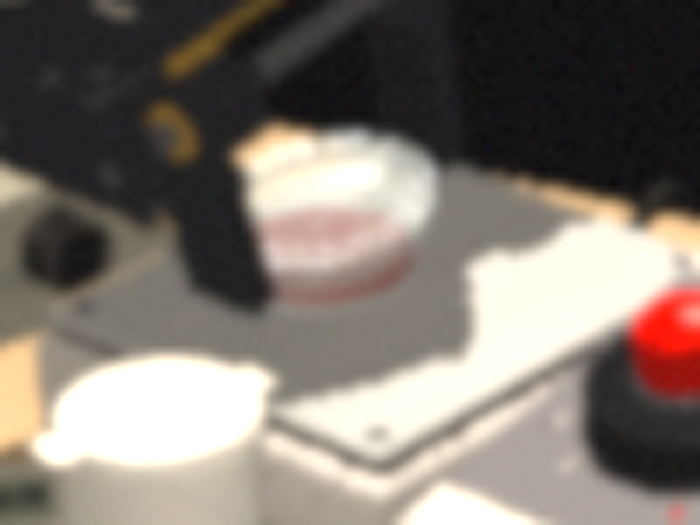

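The picture shows the far edge of the lid raised (about (400,150)) with the near edge down, and the dish upright at (340,260). I'll hold it, then lower it back.

Request:
servo_tool(
  translation=[
    [0,0,0],
    [0,0,0],
    [0,0,0],
    [0,0,0],
    [0,0,0],
    [0,0,0],
    [0,0,0],
    [0,0,0],
  ],
  turn=[
    [0,0,0],
    [0,0,0],
    [0,0,0],
    [0,0,0],
    [0,0,0],
    [0,0,0],
    [0,0,0],
    [0,0,0],
  ],
)

```text
clock: 8.98
tool_pos: [0.5283, -0.2137, 0.0255]
eef_rot: [0.775, 0.625, 0.059, 0.075]
contact_force: [0.4, -0.3, 0.8]
opening: 0.73
finger_force: 6.0
```

Request:
servo_tool(
  translation=[
    [0,-0.0013,0.0009],
    [0,-0.0013,0.0009],
    [0,-0.0013,0.0009],
    [0,-0.0013,0.0009],
    [0,-0.0013,0.0009],
    [0,0,0],
  ],
  turn=[
    [0.032,0,0],
    [0.032,0,0],
    [0.032,0,0],
    [0.032,0,0],
    [0.032,0,0],
    [0,0,0],
  ],
)

```text
clock: 9.72
tool_pos: [0.523, -0.2127, 0.02]
eef_rot: [0.779, 0.627, 0.009, 0.013]
contact_force: [-0.1, 0.2, -1.1]
opening: 0.727
finger_force: 6.0
```

Run:
```python
from h import *
from plant import r
st=r.get_state(); print(st["clock"],st["contact_force"])
plan(st,[.5201,-.2105,.0186],toolR([0,0,-1],Rw[:,0]))
```

```text
9.725 [-0.12753748  0.16147482 -1.14118054]
turn [ 0.0316  0.002  -0.0013] then shift [ 0.0015 -0.0033  0.0014] | shift in current axes [ 0.0015 -0.0033  0.0013]
```

Request:
servo_tool(
  translation=[
    [0.0008,-0.0016,0.0007],
    [0.0007,-0.0017,0.0007],
    [0,0,0],
    [0,0,0],
  ],
  turn=[
    [0.016,0.001,0],
    [0.016,0.001,-0.001],
    [0,0,0],
    [0,0,0],
  ],
)

```text
clock: 10.22
tool_pos: [0.5197, -0.2102, 0.0187]
eef_rot: [0.778, 0.628, -0.0, -0.0]
contact_force: [0.0, 0.2, 0.5]
opening: 0.732
finger_force: 6.0
```

Request:
servo_tool(
  translation=[
    [0,0,0],
    [0,0,0],
    [0,0,0],
    [0,0,-0.002],
    [0,0,-0.01],
    [0,0,-0.03],
    [0,0,-0.04],
    [0,0,-0.04],
    [0,0,0],
  ],
  turn=[
    [0,0,0],
    [0,0,0],
    [0,0,0],
    [0,0,0],
    [0,0,0],
    [0,0,0],
    [0,0,0],
    [0,0,0],
    [0,0,0],
  ],
  grip=0.9,
)

```text
clock: 11.35
tool_pos: [0.5222, -0.2105, 0.1443]
eef_rot: [0.778, 0.628, 0.002, 0.002]
contact_force: [-0.6, 0.4, -0.2]
opening: 0.899
finger_force: 0.0
```

Run:
```python
from h import *
from plant import r,optics
st=r.get_state(); print(st["clock"],st["tool_pos"],st["contact_force"],st["q"][6])
d=optics.snapshot("scene"); np.savez("scene3.npz",**d)
a=load("scene0.npz")["img"][145:215,240:340]; b=d["img"][145:215,240:340]
c=np.vstack([cv2.resize(x,None,fx=4.2,fy=4.2,interpolation=cv2.INTER_CUBIC) for x in(a,b)]); 
cv2.imwrite("pics/cmp.png",cv2.convertScaleAbs(c[:,:,::-1],alpha=1.3))
P=wp([-.0042,-.066,.046-.2126*.0042]); y=Ro.from_rotvec(n*np.radians(20)).apply(Rw@[.978,0,.208])
R=toolR(-n,y); off=.033
plan(st,P+n*(.006+.07-off),R); plan(st,P+n*(.006-off),R)
```

```text
11.35 [ 0.52220446 -0.21054073  0.14427609] [-0.57122952  0.39818068 -0.23614142] -0.4578371237693425
turn [-0.2019 -0.0349 -0.3474] then shift [-0.1165 -0.0652  0.0538] | shift in current axes [-0.1317 -0.0102  0.0571]
turn [-0.2019 -0.0349 -0.3474] then shift [-0.1165 -0.0652  0.1238] | shift in current axes [-0.1317  0.004   0.1257]
```

View pics/cmp.png

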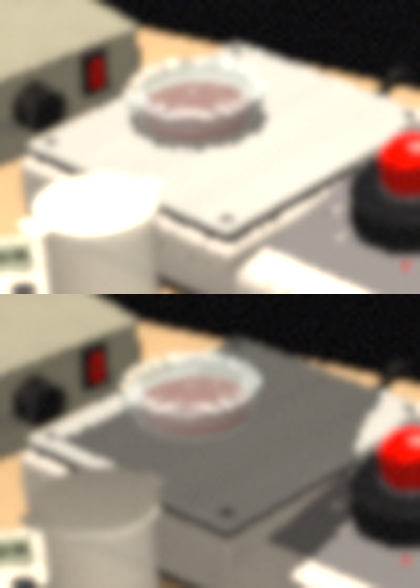

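The lower panel (after) shows the lid flat and closed on the dish, about where it was before, at (192,385) against (197,95) in the upper panel. Now the ring.

Request:
servo_tool(
  translation=[
    [0,0,0],
    [0,0,0],
    [0,0,0],
    [-0.0291,-0.0163,0.0135],
    [-0.0291,-0.0163,0.0135],
    [-0.0291,-0.0163,0.0134],
    [-0.0292,-0.0163,0.0134],
    [0,0,0],
    [0,0,0],
  ],
  turn=[
    [-0.0673,-0.0116,-0.1158],
    [-0.0673,-0.0116,-0.1158],
    [-0.0673,-0.0117,-0.1158],
    [0,0,0],
    [0,0,0],
    [0,0,0],
    [0,0,0],
    [0,0,0],
    [0,0,0],
  ],
)

```text
clock: 12.52
tool_pos: [0.482, -0.3355, 0.0833]
eef_rot: [0.654, 0.75, 0.05, 0.088]
contact_force: [-0.6, 1.3, -0.1]
opening: 0.902
finger_force: 0.0
```

```bash
cat >> h.py <<'E'
P0=wp([-.0042,-.066,.046-.2126*.0042])
def ringR(deg): return toolR(-n,Ro.from_rotvec(n*np.radians(deg)).apply(Rw@[.978,0,.208]))
def ringpos(h): return P0+n*(h-.033)
E
python3 fing.py
python3 - <<'E'
from h import *
from plant import r
plan(r.get_state(),ringpos(.006),ringR(20))
E
```

```text
[ 0.482  -0.3355  0.0833] [ 0.1966 -0.0408 -0.9796] [-0.6036  1.3192 -0.0869] 79.39720445687486 0.0 12.525 -0.18960937520093868
now -0.065 1 77 y [0.039  0.0421 0.0517] zmax -0.05022220399495281
now -0.065 -1 90 y [-0.0563 -0.0543 -0.0484] zmax -0.050167968484019075
now -0.05 1 49 y [0.0385 0.0414 0.0493] zmax -0.04002355954562323
now -0.05 -1 54 y [-0.0549 -0.0531 -0.0498] zmax -0.04009527349811852
now -0.04 1 33 y [0.0382 0.0405 0.0484] zmax -0.03274497412000438
now -0.04 -1 7 y [-0.0528 -0.0518 -0.0507] zmax -0.037771799701843085
turn [-0.0056 -0.0042  0.0019] then shift [-0.0025  0.0024  0.0671] | shift in current axes [-0.0028  0.0028  0.0671]
```

Request:
servo_tool(
  translation=[
    [-0.0025,0.0024,0.005],
    [0,0,0.01],
    [0,0,0.01],
    [0,0,0.01],
    [0,0,0.01],
    [0,0,0.01],
    [0,0,0.007],
    [0,0,0.005],
    [0,0,0],
  ],
  turn=[
    [-0.0056,-0.0042,0.0019],
    [0,0,0],
    [0,0,0],
    [0,0,0],
    [0,0,0],
    [0,0,0],
    [0,0,0],
    [0,0,0],
    [0,0,0],
  ],
)

```text
clock: 13.7
tool_pos: [0.4982, -0.342, 0.0185]
eef_rot: [0.655, 0.749, 0.05, 0.092]
contact_force: [-0.2, -0.1, 0.5]
opening: 0.901
finger_force: 0.0
```

```bash
python3 fing.py
python3 - <<'E'
from h import *
from plant import r
plan(r.get_state(),ringpos(.006),ringR(20))
E
```

```text
[ 0.4982 -0.342   0.0185] [ 0.2025 -0.0458 -0.9782] [-0.2162 -0.1065  0.5107] 79.27414325421181 0.0 13.7 -0.3308807561256674
now -0.065 1 62 y [0.0389 0.0422 0.0523] zmax -0.05000994064040232
now -0.065 -1 82 y [-0.0562 -0.0545 -0.0452] zmax -0.050263570867671005
now -0.05 1 51 y [0.0216 0.0402 0.0486] zmax -0.0400640158651834
now -0.05 -1 82 y [-0.0548 -0.0522 -0.0213] zmax -0.04012085462741071
now -0.04 1 50 y [0.0368 0.0434 0.0508] zmax -0.02366710702657462
now -0.04 -1 227 y [-0.0532 -0.0404 -0.0221] zmax -0.024047742616239213
turn [-0.0007  0.0016 -0.0016] then shift [0.0016 0.0009 0.0001] | shift in current axes [0.0016 0.0009 0.0001]
```

Request:
servo_tool(
  translation=[
    [0.0016,0.0009,0],
    [0,0,0],
    [0,0,0],
    [0,0,0],
    [0,0,0],
    [0,0,0],
    [0,0,0],
    [0,0,0],
  ],
  turn=[
    [0,0,0],
    [0,0,0],
    [0,0,0],
    [0,0,0],
    [0,0,0],
    [0,0,0],
    [0,0,0],
    [0,0,0],
  ],
  grip=0.55,
  grip_force=12,
)

```text
clock: 14.75
tool_pos: [0.4991, -0.3403, 0.019]
eef_rot: [0.655, 0.748, 0.05, 0.092]
contact_force: [0.6, 0.6, 4.4]
opening: 0.624
finger_force: 12.0
```

The ring is gripped at 54.9 mm (ribbed, 56 nominal). Now I'll turn it counter-clockwise.

Request:
servo_tool(
  translation=[
    [0,0,0],
    [0,0,0],
    [0,0,0],
    [0,0,0],
    [0,0,0],
    [0,0,0],
    [0,0,0],
  ],
  turn=[
    [0,0,-0.1],
    [0,0,-0.1],
    [0,0,-0.1],
    [0,0,-0.1],
    [0,0,-0.1],
    [0,0,-0.1],
    [0,0,0],
  ],
)

```text
clock: 15.62
tool_pos: [0.4981, -0.3408, 0.0188]
eef_rot: [0.404, 0.909, 0.02, 0.102]
contact_force: [-1.8, 0.1, 4.7]
opening: 0.628
finger_force: 12.0
```

Run:
```python
from h import *
from plant import r,optics
st=r.get_state(); print(st["clock"],st["contact_force"],st["moment"],st["opening"]*88,st["q"])
plan(st,ringpos(.006),ringR(20)); plan(st,ringpos(.006),ringR(20+np.degrees(1.265)))
```

```text
15.625 [-1.81218266  0.11825197  4.71244051] [0.02092918 0.18543116 0.0296158 ] 55.222691972832635 [ 0.84589829  0.9246505  -0.47586054  1.95771518  1.23451141  0.32058623
  0.12945373]
turn [-0.0024  0.0015  0.5985] then shift [0.0004 0.0008 0.0003] | shift in current axes [-0.0001  0.0009  0.0003]
turn [-2.800e-03 -2.000e-04 -6.664e-01] then shift [-0.0006  0.0007  0.0003] | shift in current axes [-0.0001  0.0009  0.0003]
```

Request:
servo_tool(
  translation=[
    [0,0.0005,0],
    [0,0,0],
    [0,0,0],
    [0,0,0],
    [0,0,0],
    [0,0,0],
    [0,0,0],
    [0,0,0],
    [0,0,0],
  ],
  turn=[
    [0,0,-0.095],
    [0,0,-0.095],
    [0,0,-0.095],
    [0,0,-0.095],
    [0,0,-0.095],
    [0,0,-0.095],
    [0,0,-0.095],
    [0,0,0],
    [0,0,0],
  ],
)

```text
clock: 16.75
tool_pos: [0.4974, -0.342, 0.0187]
eef_rot: [0.087, 0.991, -0.016, 0.102]
contact_force: [-3.5, -0.8, 5.5]
opening: 0.627
finger_force: 12.0
```

Run:
```python
from h import *
from plant import r,optics
st=r.get_state(); print(st["clock"],st["contact_force"],st["moment"],st["opening"]*88,st["q"])
plan(st,ringpos(.006),ringR(20+np.degrees(1.265)))
```

```text
16.75 [-3.52403146 -0.80752884  5.493019  ] [-0.2421162   0.42852683 -0.0127604 ] 55.18011328352801 [ 0.91251562  0.95118252 -0.59454717  1.95360833  1.31339614  0.41789653
  0.73596762]
turn [-0.0053 -0.0026 -0.0032] then shift [-0.0011  0.0019  0.0002] | shift in current axes [-0.0011  0.0019  0.0002]
```

Request:
servo_tool(
  translation=[
    [0,0,0],
    [0,0,0],
    [0,0,0],
    [0,0,-0.01],
    [0,0,-0.02],
    [0,0,-0.03],
    [0,0,-0.04],
    [0,0,-0.04],
    [0,0,0],
    [0,0,0],
  ],
  turn=[
    [0,0,0],
    [0,0,0],
    [0,0,0],
    [0,0,0],
    [0,0,0],
    [0,0,0],
    [0,0,0],
    [0,0,0],
    [0,0,0],
    [0,0,0],
  ],
  grip=0.76,
)

```text
clock: 18.0
tool_pos: [0.4703, -0.3337, 0.1556]
eef_rot: [0.086, 0.991, -0.014, 0.103]
contact_force: [-0.4, -0.2, -0.3]
opening: 0.76
finger_force: 0.0
```

Request:
servo_tool(
  translation=[
    [0.04,0,-0.03],
    [0.05,0,-0.03],
    [0.05,0,-0.02],
    [0.05,0,0],
    [0.05,0,0],
    [0,0,0],
    [0,0,0],
  ],
  turn=[
    [0,0,0],
    [0,0,0],
    [0,0,0],
    [0,0,0],
    [0,0,0],
    [0,0,0],
    [0,0,0],
  ],
)

```text
clock: 18.88
tool_pos: [0.2243, -0.2901, 0.1841]
eef_rot: [0.086, 0.991, -0.014, 0.104]
contact_force: [-0.5, -0.0, 0.1]
opening: 0.759
finger_force: 0.0
```

Run:
```python
from h import *
from plant import r,optics
st=r.get_state(); print(st["clock"],st["tool_pos"],Ro.from_quat(st["eef_rot"]).as_matrix())
cs=[]
for m in("top","scene"):
    d=optics.snapshot(m); np.savez(m+"4.npz",**d)
    c=d["img"][135:235,235:370] if m=="top" else d["img"][145:215,240:380]
    cs.append(cv2.resize(c,(560,int(560*c.shape[0]/c.shape[1])),interpolation=cv2.INTER_CUBIC)[:300])
    if m=="top": print("scale",560/135,cs[-1].shape)
c=np.vstack(cs); cv2.imwrite("pics/after.png",cv2.convertScaleAbs(c[:,:,::-1],alpha=1.1)); print(c.shape)
```

```text
18.875 [ 0.22428305 -0.29005811  0.18413283] [[-0.96363522  0.17266119  0.2039492 ]
 [ 0.16689051  0.98493437 -0.04529739]
 [-0.20869768 -0.00961297 -0.97793296]]
scale 4.148148148148148 (300, 560, 3)
(580, 560, 3)
```

View pics/after.png

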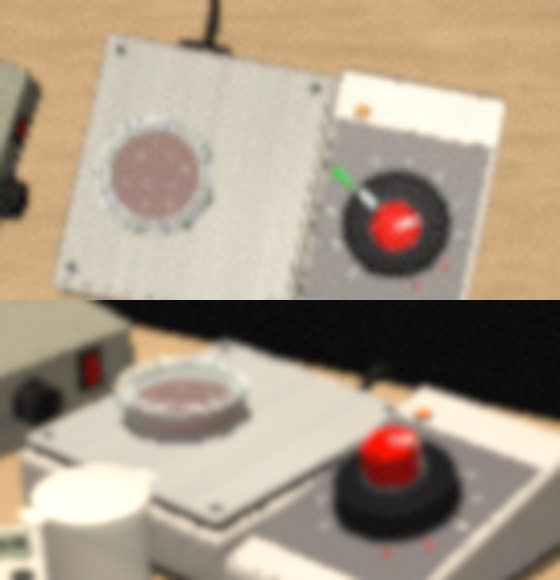

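The ring line (370,197) now points at the green mark (344,177), and the lid is flat on the dish. I'll measure the angle and compare the red knob with the start picture.

Run:
```python
from h import *
np.set_printoptions(precision=3,suppress=True)
for f in("top0.npz","top4.npz"):
    d=load(f); I=d["img"].astype(float); c0=proj(d,P0+n*.018+Rw@[.0004,-.0007,0])[0]
    v,u=np.mgrid[:400,:640]; rr=np.hypot(u-c0[0],v-c0[1]); g=I.min(2)
    m=(rr>6.8)&(rr<11); w=np.where(m&(g>75),g-60,0); uv=np.array([(u*w).sum(),(v*w).sum()])/w.sum()
    def val(uv,h):
        Q=P0+n*h+Rw@[.0004,-.0007,0]; c,r_=ray(d,uv); X=c+r_*np.dot(Q-c,n)/np.dot(r_,n); q=Rw.T@(X-Q)
        return (np.arctan2(-q[1],q[0]/.978)+np.radians(150))%(2*np.pi), np.hypot(*q[:2])
    G=(I[...,1]>I[...,0]+50)&(I[...,1]>I[...,2]+50)&(rr<25); gu=np.argwhere(G)[:,::-1].mean(0)
    print(f,"line",val(uv,.018),"green",val(gu,0),(w>0).sum())
a=load("top0.npz")["img"].astype(int);b=load("top4.npz")["img"].astype(int)
print("red diff",abs(a-b)[183:197,323:336].max(2).max(), abs(a-b)[183:197,323:336].max(2).mean())
for I in(a,b): 
    w=((I[...,0]>150)&(I[...,1]>90)).astype(int)[184:196,324:335]; print("red highlight",np.argwhere(w).mean(0),w.sum())
for k in "04":
    d=load(f"top{k}.npz"); I=d["img"].astype(int); m=(I[...,0]-I[...,1]>18)&(I[...,0]-I[...,2]>18); m[:160]=0;m[195:]=0;m[:,:258]=0;m[:,288:]=0
    print("gel",np.argwhere(m)[:,::-1].mean(0),m.sum())
```

```text
top0.npz line (np.float64(2.867742536085031), np.float64(0.01956483556707339)) green (np.float64(1.5665563939583622), np.float64(0.03962295471699216)) 17
top4.npz line (np.float64(1.6055623658290465), np.float64(0.019966892640685407)) green (np.float64(1.562623450130203), np.float64(0.04001780442974347)) 17
red diff 118 12.884615384615385
red highlight [4.588 8.059] 17
red highlight [4.25  7.625] 16
gel [272.205 176.284] 331
gel [272.027 176.946] 332
```

```bash
python3 -c "
from plant import r
print(r.finish_job())"
```

```text
the job is handed in; nothing more can be done
None
```

The job is handed in, with no verdict shown: the lid's far edge was held about 12 mm up (0.19 rad) for over a second and looks flat again on the dish, the ring line reads about 0.04 rad off green (limit 0.12), and the gripper stayed clear of the red knob, though the final picture was too coarse to confirm its angle exactly.

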